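# Load the reference pin against the stop of the alignment fixture

### The arm

A 6-joint arm with a two-finger parallel gripper is mounted at the origin on the work surface. World frame = base frame: x ahead of the robot, y to its left, z up, the work surface at z = 0. Lengths are in m, angles in rad, forces in N, time in s.
With the tool pointing down it reaches from about 0.3 to 0.775 m from the base axis. Payload 14.6 kg.
Tool frame: the origin (TCP) lies on the centre line of the jaws, within the pads' length; the fingertips stand 19 mm ahead of it and the grasp point (between the pads) is the TCP; z points along the fingers, x is the direction in which the jaws open and shut, and the axes are right-handed (so a half turn about z gives the same grasp; the last joint's range is limited). The gripper opens to 85 mm and grips with 20 to 120 N. Pads are 22 mm wide; open, the fingers measure 114 mm over their backs; the gripper's body (76 mm by 85 mm) begins 54 mm behind the grasp point. The pads swing forward as they close: fully open they stand 13 mm farther back than shut.
Start: joints at [1.064, 0.3, 1.521, -0, 1.321, -0.067], TCP at [0.234, 0.498, 0.25] pointing down, gripper open.
Joint ranges: [-3.03, 3.03], [-0.79, 2.21], [0.23, 2.52], [-1.04, 4.18], [0, 3.07], [-2.55, 2.55]. Speed limits (rad/s): [2.22, 2.22, 2.57, 3.14, 3.14, 3.14].

### API

Orientations are given as a rotation vector (axis times angle).
In Python, from plant import bot gives the robot as it stands.
- The arm moves only by the tool send_rows, never from a script. Its argument "rows" is a list of rows, each an object of numbers: "tx", "ty", "tz": the shift along the tool's x, y, z each as a share of 0.1 m, from -1 to 1; "ax", "ay", "az": the turn, a rotation vector about the tool's x, y, z each as a share of 60 degrees, from -1 to 1. A call has 1 to 10 rows; each row shifts and turns the commanded pose from where the row before left it, along the tool's axes as they then stand; what a row does not reach is not made up. A row lasts 1/12 s, in which the tool goes at most 41.7 mm and 7.16 degrees, less where a joint would pass 70% of its speed; a pose out of reach is approached as far as the arm can. A call with a number of a shift or a turn outside -1 to 1 is refused whole. A call with a gripper value outside its range is refused whole. "fingers" is the opening, from -1 (shut) to 1 (fully open), set as the call begins (left out, the last holds). The fingers move at their own pace and stop on an object; "newtons" is the grip in N (left out, the last holds). Time passes only in rows, so rows that do not move let the fingers close. It gives the time, the measured TCP pose, the force and the opening at its end, in the units of the state.
- bot.observe(): the state, without advancing time (a new reading comes with each control period).
- bot.capture(name): name is "scene" or "top"; returns the picture (420x560x3 uint8, red, green, blue); there is no depth.
- bot.camera_info(name): a dict with "fx", "fy", "cx", "cy" (pixels), "position" and "attitude" of the camera in the world. Camera axes: x right, y down, z forward; pixel columns grow to the right and rows downward; lengths in m; the calibration is good to about 2 mm. A picture is of the moment at which its call begins. camera_info takes no time and is no camera call.
- bot.job_done(): hands the job in, once; it reports no verdict.
The state is a dict: "clock": time; "joints": joint angles; "joint_velocities": joint speeds; "effort": joint torques, N m; "tool_pos": TCP position; "tool_rot": TCP orientation; "contact_force": force on the tool from outside, world axes, zero at the start; "torque": the same for the moment, N m; "opening": finger opening in m.
Only numpy, scipy, OpenCV 4.12 (cv2) and the standard library are available. Lean on these libraries where they do the work, as an engineer would, in place of code of your own. Each camera call takes 0.05 s, during which the arm holds its last target. There are 200 camera calls.

### The job

Pull the top drawer of the small cabinet all the way out, lift out the steel pin with the black tail and lay it in the open rear part of the V-groove on the alignment fixture, nose towards the end stop and not yet under the blue bridge, and let go of it. Then take it again by its black tail and slide it along the groove, under the bridge, until its nose touches the end stop, and let go. Leave the brass pin in the drawer and do not disturb the bottle or the clear tray; the drawer may stay open.

Things in the scene. Friction and masses are not known exactly. Their poses are not given: they have to be found in the camera images.
- drawer (a joint): Upper drawer: 0 m when shut, grows as it slides out along the handle's -x, stop at 0.17 m. Starts shut. Needs 2 to 4 N and stays where it is left. Inside 210 mm wide between aluminium walls that reach the pin axis +4 mm; grey front panel 15 mm thick, reaching 118 mm above the bench.
- drawer_handle (a point): Middle of the bar handle of the upper of two grey drawer fronts on a white cabinet (250 x 250 mm, 125 high, fixed): steel bar 10 mm thick, 110 mm long along y, 94 mm above the bench, 31 mm below the cabinet's top, axis 50 mm in front of the drawer front (45 mm gap behind the bar). Axes are the cabinet's: x points into the cabinet, the drawer opens along -x. Moves with it.
- pin: The pin to load: round steel rod, 18 mm diameter, 150 mm long with rounded ends, about 0.28 kg, black on the last 43 mm of its tail (good grip point in the black: 50 mm behind mid-length). Origin: on its axis at mid-length; own x runs from tail to nose (it may be rolled about x). Starts in one of the two drawer slots, axis 96 mm above the bench, nose towards the drawer's front.
- pin_tip (a point): The nose end of the steel pin, on its axis, 75 mm from mid-length.
- brass_pin: Bystander: brass pin with a red tail, same size and lie as the steel pin, in the other slot of the drawer. Origin at mid-length on its axis.
- fixture: Alignment fixture fixed to the bench: dark base plate 310 x 100 x 16 mm, on it an upright aluminium rail only 15.6 mm wide (narrower than the pin: fingers can go down on both sides of it) with a 90-degree V-groove along its top, from x = -150 to +135 mm. Origin: centre of the base's underside; x runs along the groove to the end stop. A pin in the groove has its axis at y = 0, z = 100 mm.
- stop_face (a point): Point on the black end stop where the nose touches: on the axis of a pin in the groove, 135 mm from the fixture's origin along x, 100 mm above the bench. Axes as the fixture's: x points into the stop. Rail top edges lie 5 mm below this height. Stop block 15 mm thick, 44 mm wide, top 120 mm above the bench.
- bottle: Bystander: white bottle with red cap, 60 mm diameter, 150 mm high, standing on the bench; origin under its centre.
- tray: Bystander: clear open tray 80 x 80 x 22 mm on the bench; origin under its centre.
- drawer_insert (a point): Point in the drawer midway between its two pin slots, at pin-axis height (96 mm above the bench); moves with the drawer, axes as the cabinet's. Slots along x at y = +40 and -40 mm, 21 mm wide, in two blue cradle blocks (46 mm long, tops 4 mm above the pin axis) that hold the pins' ends. Between the blocks a 73 mm gap about x = 0, open to 26 mm below the axis, leaves room for fingers.
- bridge (a point): Middle of the gap under the blue bridge, on the axis of a pin in the groove, 71 mm before the stop face; axes as the fixture's. Bridge 14 mm thick along x; posts 29 to 39 mm either side of the groove; crossbar 22 to 34 mm above this point, a 10 mm high nut on top. Behind it (-x side) the groove is open from above. With the pin home its middle is under the bridge, its tail grip point 54 mm behind.

How it is judged:
By the outcome, as a careful person would: the job done as asked, in the order asked, and still so for the second after the job is handed in, with the robot touching nothing.
It also fails if it takes over 53 s, if anything falls off the work surface, if the arm or the gripper's body presses on something with over 40 N, if the wrist force passes 120 N, or if a joint passes its speed limit or range.

## Working session

There is one attempt and no reset: what is moved stays moved. The work goes in short steps, Python scripts to look and compute and a tool call to move; the robot and the scene stay as the last step left them, time stands still between calls to the robot, and variables do not carry over. Pictures are saved under pics/ and viewed, about 8 in all and at most 12, crops included, and the job is handed in when it is done.

Besides the shell and the picture viewer there is one more tool, called by a JSON object that holds its "method" and its "body", one argument or row to a line. send_rows: Moves the arm, as the interface text tells. Its arguments: {"type":"object","properties":{"rows":{"type":"array","items":{"type":"object","properties":{"tx":{"type":"number","minimum":-1,"maximum":1},"ty":{"type":"number","minimum":-1,"maximum":1},"tz":{"type":"number","minimum":-1,"maximum":1},"ax":{"type":"number","minimum":-1,"maximum":1},"ay":{"type":"number","minimum":-1,"maximum":1},"az":{"type":"number","minimum":-1,"maximum":1}}}},"fingers":{"type":"number"},"newtons":{"type":"number"}},"required":["rows"]}

```bash
mkdir -p pics; ls
python3 - <<'E'
from plant import bot
import cv2,numpy as np
print(bot.observe())
for n in("scene","top"):
    print(n,bot.camera_info(n)); im=bot.capture(n); np.save(f"pics/{n}0.npy",im); cv2.imwrite(f"pics/{n}0.png",im[...,::-1])
E
```

```text
pics
{'clock': 0.0, 'joints': array([ 1.06440456e+00,  3.00508657e-01,  1.52161828e+00, -7.82037339e-06,
        1.32067183e+00, -6.66192410e-02]), 'joint_velocities': array([ 2.43700591e-04, -5.04862605e-04, -9.00150918e-05, -7.88065323e-04,
        1.78930898e-03,  1.89660996e-03]), 'effort': array([ 8.67947601e-04, -5.43501878e+01, -3.61793768e+01, -4.39130008e-05,
        4.02945589e-03,  2.79739815e-06]), 'tool_pos': array([0.23406133, 0.49746916, 0.24968496]), 'tool_rot': array([ 2.65199710e+00,  1.68310597e+00, -1.65763790e-03]), 'contact_force': array([-0.92343248,  1.57999095,  0.71836361]), 'torque': array([-0.00573515,  0.03424322, -0.02760958]), 'opening': 0.08556800722617308}
scene {'fx': 427.9898828977684, 'fy': 427.9898828977684, 'cx': 277.03434617659997, 'cy': 213.73132605573846, 'position': array([ 1.35818758, -0.37694334,  0.69077361]), 'attitude': array([-1.84659019, -1.32219797,  0.71799164])}
top {'fx': 427.6548210531568, 'fy': 427.6548210531568, 'cx': 280.9963608295878, 'cy': 214.34310662550723, 'position': array([ 0.35029181, -0.10613062,  1.12852723]), 'attitude': array([-2.15263818,  2.1481863 , -0.1696756 ])}
```

View pics/top0.png

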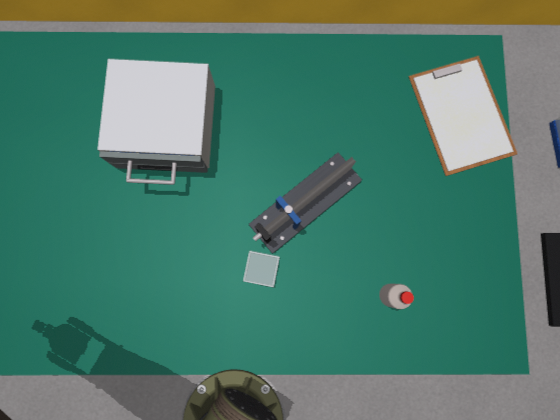

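View pics/scene0.png

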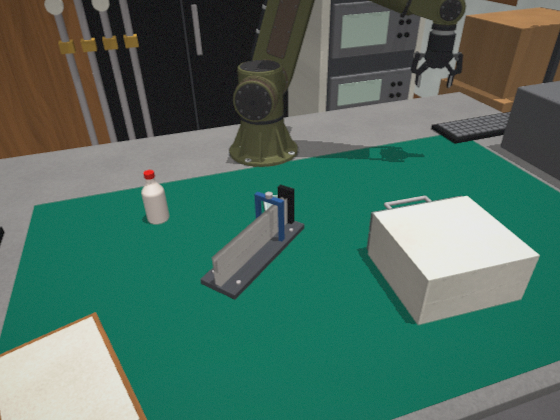

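The top view shows the cabinet (white top, corners near (108,60), (209,64), (202,156), (100,153)), the handle bar from (127,180) to (175,182), the fixture from stop (262,235) to tail (350,160) with the bridge at (289,210), the tray at (262,269) and the bottle at (400,297). The scene view agrees with this.

```bash
cat > h.py <<'E'
from plant import bot
import cv2,numpy as np
from scipy.spatial.transform import Rotation as R
def ray(n,uv):
    c=bot.camera_info(n); uv=np.atleast_2d(uv).astype(float)
    d=np.c_[(uv[:,0]-c['cx'])/c['fx'],(uv[:,1]-c['cy'])/c['fy'],np.ones(len(uv))]
    return np.array(c['position']),R.from_rotvec(c['attitude']).apply(d)
def onz(n,uv,z):
    p,d=ray(n,uv); return p+d*((z-p[2])/d[:,2])[:,None]
def proj(n,P):
    c=bot.camera_info(n); q=R.from_rotvec(c['attitude']).inv().apply(np.atleast_2d(P)-c['position'])
    return np.c_[q[:,0]/q[:,2]*c['fx']+c['cx'],q[:,1]/q[:,2]*c['fy']+c['cy']]
E
python3 - <<'E'
from h import *
np.set_printoptions(precision=4,suppress=True)
im=np.load('pics/top0.npy'); hsv=cv2.cvtColor(im,cv2.COLOR_RGB2HSV)
def big(m,box):
    x0,y0,x1,y1=box; k=np.zeros_like(m); k[y0:y1,x0:x1]=m[y0:y1,x0:x1]
    c=max(cv2.findContours(k,cv2.RETR_EXTERNAL,cv2.CHAIN_APPROX_NONE)[0],key=cv2.contourArea)
    return c[:,0]
lo=lambda a,b:cv2.inRange(hsv,a,b)
# cabinet top
c=big(lo((0,0,185),(180,40,255)),(80,40,230,160)); P=onz('top',c,.125)
r=cv2.minAreaRect((P[:,:2]*1000).astype(np.float32)); print('cab',r)
# fixture base: not green; z=.016
c=big(cv2.bitwise_not(lo((60,100,0),(100,255,255))),(235,140,375,253)); P=onz('top',c,.016)
r=cv2.minAreaRect((P[:,:2]*1000).astype(np.float32)); print('base',r)
# bridge blue
c=big(lo((100,130,60),(125,255,255)),(260,180,320,240)); P=onz('top',c,.134)
r=cv2.minAreaRect((P[:,:2]*1000).astype(np.float32)); print('bridge',r)
# handle
m=lo((0,0,120),(180,60,255)); c=big(m,(110,174,190,190)); 
P=onz('top',c,.099); r=cv2.minAreaRect((P[:,:2]*1000).astype(np.float32)); print('handle',r, c.min(0),c.max(0))
print(onz('top',[[127.5,180],[174.5,182.5]],.096))
cv2.imwrite('pics/c1.png',np.hstack([cv2.resize(im[130:270,235:375],(560,560),interpolation=cv2.INTER_CUBIC)])[...,::-1])
E
```

```text
cab ((767.1151123046875, 196.83016967773438), (247.8290557861328, 233.6103973388672), 87.30276489257812)
base ((552.661865234375, -183.2853546142578), (105.82990264892578, 344.2457275390625), 39.30234909057617)
bridge ((524.1613159179688, -114.61133575439453), (27.100360870361328, 23.549358367919922), 44.653175354003906)
handle ((590.2467041015625, 204.39732360839844), (22.632028579711914, 118.19532012939453), 0.22802186012268066) [126 174] [174 183]
[[0.5869 0.2603 0.096 ]
 [0.5811 0.1447 0.096 ]]
```

View pics/c1.png

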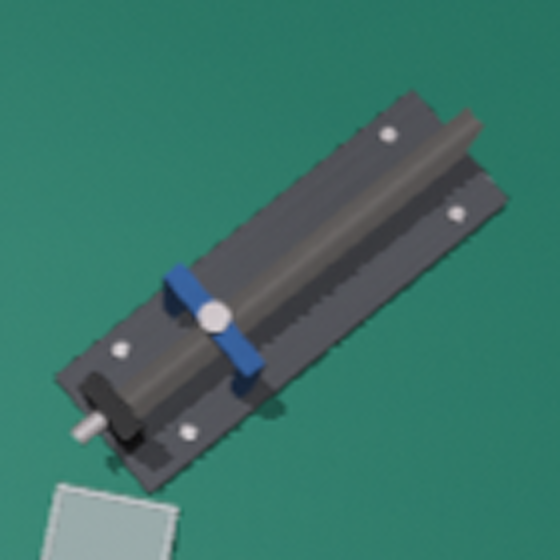

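Run:
```python
from h import *
np.set_printoptions(precision=4,suppress=True)
f=lambda *a:np.array(a)/4.+np.array([235,130])-.375
C=onz('top',f((56,376),(150,491),(507,199),(412,91)),.016)
print('corners',C,'centre',C.mean(0)); ab=(C[0]+C[1]-C[2]-C[3])/2;print('len',np.linalg.norm(ab),np.linalg.norm(C[0]-C[1]),'yaw',np.degrees(np.arctan2(ab[1],ab[0])))
S=onz('top',f((388,134),(456,213),(120,349),(188,432)),.018); ab=S[2]+S[3]-S[0]-S[1];print('screws',S.mean(0),np.degrees(np.arctan2(ab[1],ab[0])))
print('bridge',onz('top',f((214,322)),.134),'nut',onz('top',f((214,315)),.144),'stoptop',onz('top',f((112,408)),.12),'railend',onz('top',f((472,120)),.095))
B=onz('top',f((172,276),(256,364)),.134);print(np.linalg.norm(B[0]-B[1]),B.mean(0))
print('tray',onz('top',[[262,269]],.02),'bottle',onz('top',[[406,297]],.15))
print('back edge',onz('top',[[108,60],[209,64],[202.5,152],[101,149.5]],.125))
o=bot.observe();print(R.from_rotvec(o['tool_rot']).as_matrix())
```

```text
corners [[ 0.4896 -0.0336  0.016 ]
 [ 0.4146 -0.0954  0.016 ]
 [ 0.6094 -0.3326  0.016 ]
 [ 0.6835 -0.2705  0.016 ]] centre [ 0.5493 -0.1831  0.016 ]
len 0.3065311344471575 0.09723048732775003 yaw 129.33459722580707
screws [ 0.5531 -0.1868  0.018 ] 129.35530883387844
bridge [[ 0.5071 -0.1338  0.134 ]] nut [[ 0.5097 -0.1335  0.144 ]] stoptop [[ 0.4576 -0.0737  0.12  ]] railend [[ 0.6413 -0.296   0.095 ]]
0.07195557991907628 [ 0.5084 -0.1337  0.134 ]
tray [[ 0.3717 -0.0696  0.02  ]] bottle [[ 0.307  -0.3991  0.15  ]]
back edge [[0.8861 0.3147 0.125 ]
 [0.8773 0.0631 0.125 ]
 [0.6503 0.073  0.125 ]
 [0.6554 0.3177 0.125 ]]
[[ 0.4257  0.9048 -0.0005]
 [ 0.9048 -0.4257 -0.0009]
 [-0.001  -0.0001 -1.    ]]
```

{"method": "send_rows", "body": {
  "rows": [
    {"az": 0.1125},
    {"az": 0.1125},
    {"az": 0.1125},
    {"az": 0.1125},
    {"az": 0.1125},
    {"az": 0.1125},
    {"az": 0.1125},
    {"az": 0.1125},
    {"az": 0.1125},
    {"az": 0.1125}
  ],
  "fingers": 0,
  "newtons": 40
}}

```text
invalid input at $.rows[0]: expected keys tx, ty, tz, ax, ay, az
```

{"method": "send_rows", "body": {
  "rows": [
    {"tx": 0.28, "ty": 0.21},
    {"tx": 0.28, "ty": 0.21},
    {"tx": 0.28, "ty": 0.21},
    {"tx": 0.28, "ty": 0.21},
    {"tx": 0.28, "ty": 0.21},
    {"tx": 0.28, "ty": 0.21},
    {"tx": 0.28, "ty": 0.21},
    {"tx": 0.28, "ty": 0.21},
    {"tx": 0.28, "ty": 0.21},
    {"tx": 0.28, "ty": 0.21}
  ]
}}

```text
invalid input at $.rows[0]: expected keys tx, ty, tz, ax, ay, az
```

{"method": "send_rows", "body": {
  "rows": [
    {"tx": 0.28, "ty": 0.22},
    {"tx": 0.28, "ty": 0.22},
    {"tx": 0.28, "ty": 0.22},
    {},
    {}
  ]
}}

```text
invalid input at $.rows[0]: expected keys tx, ty, tz, ax, ay, az
```

All six keys are needed in each row.

{"method": "send_rows", "body": {
  "rows": [
    {"tx": 0, "ty": 0, "tz": 0, "ax": 0, "ay": 0, "az": 0.1125},
    {"tx": 0, "ty": 0, "tz": 0, "ax": 0, "ay": 0, "az": 0.1125},
    {"tx": 0, "ty": 0, "tz": 0, "ax": 0, "ay": 0, "az": 0.1125},
    {"tx": 0, "ty": 0, "tz": 0, "ax": 0, "ay": 0, "az": 0.1125},
    {"tx": 0, "ty": 0, "tz": 0, "ax": 0, "ay": 0, "az": 0.1125},
    {"tx": 0, "ty": 0, "tz": 0, "ax": 0, "ay": 0, "az": 0.1125},
    {"tx": 0, "ty": 0, "tz": 0, "ax": 0, "ay": 0, "az": 0.1125},
    {"tx": 0, "ty": 0, "tz": 0, "ax": 0, "ay": 0, "az": 0.1125},
    {"tx": 0, "ty": 0, "tz": 0, "ax": 0, "ay": 0, "az": 0.1125},
    {"tx": 0, "ty": 0, "tz": 0, "ax": 0, "ay": 0, "az": 0.1125}
  ],
  "fingers": 0,
  "newtons": 40
}}

```text
clock: 0.93
tool_pos: [0.2341, 0.4975, 0.2499]
tool_rot: [3.14, -0.083, -0.001]
contact_force: [-0.5, 0.6, -1.1]
opening: 0.0423
```

{"method": "send_rows", "body": {
  "rows": [
    {"tx": 0.28, "ty": 0.21, "tz": 0, "ax": 0, "ay": 0, "az": 0},
    {"tx": 0.28, "ty": 0.21, "tz": 0, "ax": 0, "ay": 0, "az": 0},
    {"tx": 0.28, "ty": 0.21, "tz": 0, "ax": 0, "ay": 0, "az": 0},
    {"tx": 0.28, "ty": 0.21, "tz": 0, "ax": 0, "ay": 0, "az": 0},
    {"tx": 0.28, "ty": 0.21, "tz": 0, "ax": 0, "ay": 0, "az": 0},
    {"tx": 0.28, "ty": 0.21, "tz": 0, "ax": 0, "ay": 0, "az": 0},
    {"tx": 0.28, "ty": 0.21, "tz": 0, "ax": 0, "ay": 0, "az": 0},
    {"tx": 0.28, "ty": 0.21, "tz": 0, "ax": 0, "ay": 0, "az": 0},
    {"tx": 0.28, "ty": 0.21, "tz": 0, "ax": 0, "ay": 0, "az": 0},
    {"tx": 0.28, "ty": 0.21, "tz": 0, "ax": 0, "ay": 0, "az": 0}
  ]
}}

```text
clock: 1.77
tool_pos: [0.505, 0.2733, 0.25]
tool_rot: [3.141, -0.074, -0.001]
contact_force: [0.8, -0.2, 0.5]
opening: 0.0427
```

{"method": "send_rows", "body": {
  "rows": [
    {"tx": 0.28, "ty": 0.22, "tz": 0, "ax": 0, "ay": 0, "az": 0},
    {"tx": 0.28, "ty": 0.22, "tz": 0, "ax": 0, "ay": 0, "az": 0},
    {"tx": 0.28, "ty": 0.22, "tz": 0, "ax": 0, "ay": 0, "az": 0},
    {"tx": 0, "ty": 0, "tz": 0, "ax": 0, "ay": 0, "az": 0},
    {"tx": 0, "ty": 0, "tz": 0, "ax": 0, "ay": 0, "az": 0}
  ]
}}

```text
clock: 2.18
tool_pos: [0.5854, 0.2035, 0.2493]
tool_rot: [3.14, -0.078, -0.002]
contact_force: [0.4, 0.4, -0.0]
opening: 0.043
```

{"method": "send_rows", "body": {
  "rows": [
    {"tx": 0, "ty": 0, "tz": 0.35, "ax": 0, "ay": 0, "az": 0},
    {"tx": 0, "ty": 0, "tz": 0.35, "ax": 0, "ay": 0, "az": 0},
    {"tx": 0, "ty": 0, "tz": 0.35, "ax": 0, "ay": 0, "az": 0},
    {"tx": 0, "ty": 0, "tz": 0.25, "ax": 0, "ay": 0, "az": 0},
    {"tx": 0, "ty": 0, "tz": 0.15, "ax": 0, "ay": 0, "az": 0},
    {"tx": 0, "ty": 0, "tz": 0.1, "ax": 0, "ay": 0, "az": 0},
    {"tx": 0, "ty": 0, "tz": 0, "ax": 0, "ay": 0, "az": 0}
  ]
}}

```text
clock: 2.77
tool_pos: [0.5834, 0.2054, 0.0934]
tool_rot: [3.14, -0.072, -0.005]
contact_force: [0.1, 0.1, 0.0]
opening: 0.0429
```

{"method": "send_rows", "body": {
  "rows": [
    {"tx": 0, "ty": 0, "tz": 0, "ax": 0, "ay": 0, "az": 0},
    {"tx": 0, "ty": 0, "tz": 0, "ax": 0, "ay": 0, "az": 0},
    {"tx": 0, "ty": 0, "tz": 0, "ax": 0, "ay": 0, "az": 0},
    {"tx": 0, "ty": 0, "tz": 0, "ax": 0, "ay": 0, "az": 0},
    {"tx": 0, "ty": 0, "tz": 0, "ax": 0, "ay": 0, "az": 0}
  ],
  "fingers": -1,
  "newtons": 30
}}

```text
clock: 3.18
tool_pos: [0.5854, 0.2052, 0.0969]
tool_rot: [-3.14, 0.074, -0.004]
contact_force: [-1.1, 2.3, 6.7]
opening: 0.0088
```

{"method": "send_rows", "body": {
  "rows": [
    {"tx": -0.1, "ty": 0, "tz": 0, "ax": 0, "ay": 0, "az": 0},
    {"tx": -0.15, "ty": 0, "tz": 0, "ax": 0, "ay": 0, "az": 0},
    {"tx": -0.2, "ty": 0, "tz": 0, "ax": 0, "ay": 0, "az": 0},
    {"tx": -0.2, "ty": 0, "tz": 0, "ax": 0, "ay": 0, "az": 0},
    {"tx": -0.2, "ty": 0, "tz": 0, "ax": 0, "ay": 0, "az": 0},
    {"tx": -0.2, "ty": 0, "tz": 0, "ax": 0, "ay": 0, "az": 0},
    {"tx": -0.2, "ty": 0, "tz": 0, "ax": 0, "ay": 0, "az": 0},
    {"tx": -0.2, "ty": 0, "tz": 0, "ax": 0, "ay": 0, "az": 0},
    {"tx": -0.15, "ty": 0, "tz": 0, "ax": 0, "ay": 0, "az": 0},
    {"tx": 0, "ty": 0, "tz": 0, "ax": 0, "ay": 0, "az": 0}
  ]
}}

```text
clock: 4.02
tool_pos: [0.4236, 0.2128, 0.0969]
tool_rot: [-3.14, 0.073, -0.003]
contact_force: [-0.5, -0.0, 5.0]
opening: 0.0087
```

{"method": "send_rows", "body": {
  "rows": [
    {"tx": -0.05, "ty": 0, "tz": 0, "ax": 0, "ay": 0, "az": 0},
    {"tx": -0.05, "ty": 0, "tz": 0, "ax": 0, "ay": 0, "az": 0},
    {"tx": -0.03, "ty": 0, "tz": 0, "ax": 0, "ay": 0, "az": 0},
    {"tx": 0, "ty": 0, "tz": 0, "ax": 0, "ay": 0, "az": 0}
  ]
}}

```text
clock: 4.35
tool_pos: [0.4166, 0.2132, 0.0971]
tool_rot: [-3.138, 0.074, -0.021]
contact_force: [34.9, -4.5, -12.2]
opening: 0.0088
```

{"method": "send_rows", "body": {
  "rows": [
    {"tx": 0.05, "ty": 0, "tz": 0, "ax": 0, "ay": 0, "az": 0},
    {"tx": 0, "ty": 0, "tz": 0, "ax": 0, "ay": 0, "az": 0}
  ]
}}

```text
clock: 4.52
tool_pos: [0.4188, 0.2131, 0.0969]
tool_rot: [-3.139, 0.075, -0.007]
contact_force: [0.6, -0.6, 14.5]
opening: 0.0087
```

{"method": "send_rows", "body": {
  "rows": [
    {"tx": 0, "ty": 0, "tz": 0, "ax": 0, "ay": 0, "az": 0},
    {"tx": 0, "ty": 0, "tz": 0, "ax": 0, "ay": 0, "az": 0},
    {"tx": 0, "ty": 0, "tz": 0, "ax": 0, "ay": 0, "az": 0},
    {"tx": 0, "ty": 0, "tz": -0.3, "ax": 0, "ay": 0, "az": 0},
    {"tx": 0, "ty": 0, "tz": -0.35, "ax": 0, "ay": 0, "az": 0},
    {"tx": 0, "ty": 0, "tz": -0.35, "ax": 0, "ay": 0, "az": 0},
    {"tx": 0, "ty": 0, "tz": -0.35, "ax": 0, "ay": 0, "az": 0},
    {"tx": 0, "ty": 0, "tz": -0.2, "ax": 0, "ay": 0, "az": 0}
  ],
  "fingers": 0
}}

```text
clock: 5.18
tool_pos: [0.4173, 0.2129, 0.254]
tool_rot: [-3.139, 0.074, -0.006]
contact_force: [0.1, 0.1, 0.9]
opening: 0.0426
```

{"method": "send_rows", "body": {
  "rows": [
    {"tx": -0.1, "ty": 0, "tz": 0, "ax": 0, "ay": 0, "az": -0.112},
    {"tx": 0, "ty": 0, "tz": 0, "ax": 0, "ay": 0, "az": -0.112},
    {"tx": 0, "ty": 0, "tz": 0, "ax": 0, "ay": 0, "az": -0.112},
    {"tx": 0, "ty": 0, "tz": 0, "ax": 0, "ay": 0, "az": -0.112},
    {"tx": 0, "ty": 0, "tz": 0, "ax": 0, "ay": 0, "az": -0.112},
    {"tx": 0, "ty": 0, "tz": 0, "ax": 0, "ay": 0, "az": -0.112},
    {"tx": 0, "ty": 0, "tz": 0, "ax": 0, "ay": 0, "az": -0.112},
    {"tx": 0, "ty": 0, "tz": 0, "ax": 0, "ay": 0, "az": -0.112},
    {"tx": 0, "ty": 0, "tz": 0, "ax": 0, "ay": 0, "az": -0.112},
    {"tx": 0, "ty": 0, "tz": 0, "ax": 0, "ay": 0, "az": -0.112}
  ]
}}

```text
clock: 6.02
tool_pos: [0.4068, 0.2132, 0.2502]
tool_rot: [-2.652, -1.684, 0.001]
contact_force: [-0.2, -0.2, -0.1]
opening: 0.0428
```

Run:
```python
from h import *
for n in("scene","top"):
    im=bot.capture(n); np.save(f"pics/{n}1.npy",im)
    a=im[60:260,40:300] if n=='top' else im[120:320,300:560]
    cv2.imwrite(f"pics/{n}1.png",cv2.resize(a,None,fx=3,fy=3,interpolation=cv2.INTER_CUBIC)[...,::-1])
```

```text
(no output)
```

View pics/top1.png

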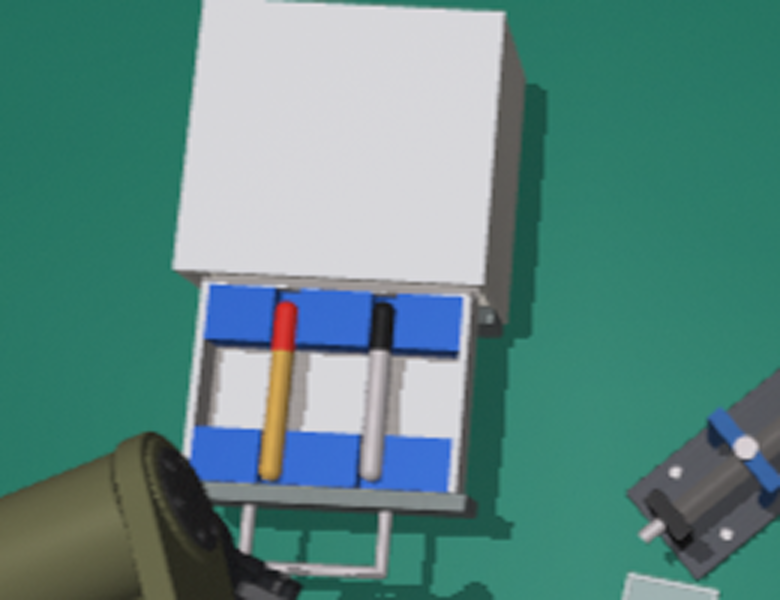

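The drawer is fully open. In the 3x crop the steel pin is on the right, with its black tail end at (383,303) and its nose at (371,482). The brass pin with the red tail is on the left.

Run:
```python
from h import *
np.set_printoptions(precision=4,suppress=True)
g=lambda *a:(np.array(a)-1)/3.+np.array([40,60])
P=onz('top',g((383,303),(371,482)),.096); d=P[1]-P[0]
print(P,np.linalg.norm(d),np.degrees(np.arctan2(d[1],d[0])),'mid',P.mean(0))
print('blocks edges z.1',onz('top',g((377,352),(373,438)),.1))
o=bot.observe();M=R.from_rotvec(o['tool_rot']).as_matrix();print(M[:,0])
t=P.mean(0);print('tool delta',M.T@(t-o['tool_pos']))
```

```text
[[0.6363 0.1645 0.096 ]
 [0.4871 0.1682 0.096 ]] 0.14927293278810602 178.5697059202296 mid [0.5617 0.1664 0.096 ]
blocks edges z.1 [[0.5939 0.1667 0.1   ]
 [0.5226 0.167  0.1   ]]
[ 0.4283  0.9036 -0.0003]
tool delta [0.0241 0.1601 0.1541]
```

{"method": "send_rows", "body": {
  "rows": [
    {"tx": 0, "ty": 0, "tz": 0, "ax": 0, "ay": 0, "az": -0.095},
    {"tx": 0, "ty": 0, "tz": 0, "ax": 0, "ay": 0, "az": -0.095},
    {"tx": 0, "ty": 0, "tz": 0, "ax": 0, "ay": 0, "az": -0.095},
    {"tx": 0, "ty": 0, "tz": 0, "ax": 0, "ay": 0, "az": -0.095},
    {"tx": -0.08, "ty": 0.31, "tz": 0, "ax": 0, "ay": 0, "az": 0},
    {"tx": -0.08, "ty": 0.31, "tz": 0, "ax": 0, "ay": 0, "az": 0},
    {"tx": -0.08, "ty": 0.31, "tz": 0, "ax": 0, "ay": 0, "az": 0},
    {"tx": -0.08, "ty": 0.31, "tz": 0, "ax": 0, "ay": 0, "az": 0},
    {"tx": -0.08, "ty": 0.31, "tz": 0, "ax": 0, "ay": 0, "az": 0},
    {"tx": 0, "ty": 0, "tz": 0, "ax": 0, "ay": 0, "az": 0}
  ]
}}

```text
clock: 6.95
tool_pos: [0.5632, 0.164, 0.249]
tool_rot: [-2.281, -2.16, 0.002]
contact_force: [-0.5, 0.2, -0.6]
opening: 0.0427
```

{"method": "send_rows", "body": {
  "rows": [
    {"tx": 0, "ty": 0, "tz": 0.3, "ax": 0, "ay": 0, "az": 0},
    {"tx": 0, "ty": 0, "tz": 0.3, "ax": 0, "ay": 0, "az": 0},
    {"tx": 0, "ty": 0, "tz": 0.3, "ax": 0, "ay": 0, "az": 0},
    {"tx": 0, "ty": 0, "tz": 0, "ax": 0, "ay": 0, "az": 0},
    {"tx": 0, "ty": 0, "tz": 0, "ax": 0, "ay": 0, "az": 0},
    {"tx": 0, "ty": 0, "tz": 0, "ax": 0, "ay": 0, "az": 0}
  ]
}}

```text
clock: 7.45
tool_pos: [0.5604, 0.1663, 0.1623]
tool_rot: [2.274, 2.166, 0.003]
contact_force: [1.0, -0.1, 1.2]
opening: 0.043
```

Run:
```python
from h import *
np.set_printoptions(precision=4,suppress=True)
o=bot.observe();M=R.from_rotvec(o['tool_rot']).as_matrix();print(o['tool_pos'],M)
print(M.T@(np.array([.5605,.1664,.096])-o['tool_pos']))
im=bot.capture('scene');a=im[120:280,320:560]
cv2.imwrite("pics/s2.png",cv2.resize(a,None,fx=3,fy=3,interpolation=cv2.INTER_CUBIC)[...,::-1])
```

```text
[0.5604 0.1663 0.1623] [[ 0.0485  0.9988  0.002 ]
 [ 0.9988 -0.0485  0.0005]
 [ 0.0006  0.002  -1.    ]]
[ 0.0001 -0.0001  0.0663]
```

View pics/s2.png

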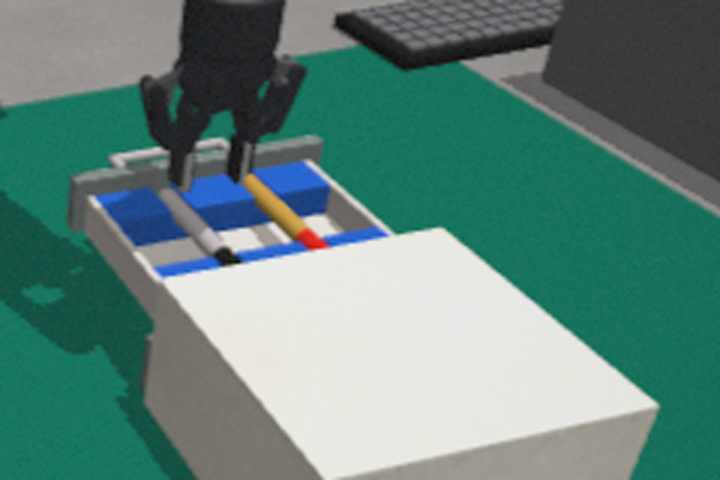

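The fingers straddle the line of the steel pin (pin middle near (200,220) in the crop) and the brass pin is clear. I'm going down to grip.

{"method": "send_rows", "body": {
  "rows": [
    {"tx": 0, "ty": 0, "tz": 0.2, "ax": 0, "ay": 0, "az": 0},
    {"tx": 0, "ty": 0, "tz": 0.2, "ax": 0, "ay": 0, "az": 0},
    {"tx": 0, "ty": 0, "tz": 0.15, "ax": 0, "ay": 0, "az": 0},
    {"tx": 0, "ty": 0, "tz": 0.1, "ax": 0, "ay": 0, "az": 0},
    {"tx": 0, "ty": 0, "tz": 0, "ax": 0, "ay": 0, "az": 0},
    {"tx": 0, "ty": 0, "tz": 0, "ax": 0, "ay": 0, "az": 0}
  ]
}}

```text
clock: 8.0
tool_pos: [0.5604, 0.1661, 0.0965]
tool_rot: [2.273, 2.168, 0.002]
contact_force: [0.2, -0.2, -0.5]
opening: 0.0428
```

{"method": "send_rows", "body": {
  "rows": [
    {"tx": 0, "ty": 0, "tz": 0, "ax": 0, "ay": 0, "az": 0},
    {"tx": 0, "ty": 0, "tz": 0, "ax": 0, "ay": 0, "az": 0},
    {"tx": 0, "ty": 0, "tz": 0, "ax": 0, "ay": 0, "az": 0},
    {"tx": 0, "ty": 0, "tz": 0, "ax": 0, "ay": 0, "az": 0},
    {"tx": 0, "ty": 0, "tz": 0, "ax": 0, "ay": 0, "az": 0},
    {"tx": 0, "ty": 0, "tz": 0, "ax": 0, "ay": 0, "az": 0}
  ],
  "fingers": -1,
  "newtons": 60
}}

```text
clock: 8.5
tool_pos: [0.5606, 0.166, 0.0968]
tool_rot: [2.272, 2.168, 0.003]
contact_force: [-0.1, -1.0, 5.0]
opening: 0.0162
```

{"method": "send_rows", "body": {
  "rows": [
    {"tx": 0, "ty": 0, "tz": -0.05, "ax": 0, "ay": 0, "az": 0},
    {"tx": 0, "ty": 0, "tz": -0.15, "ax": 0, "ay": 0, "az": 0},
    {"tx": 0, "ty": 0, "tz": -0.25, "ax": 0, "ay": 0, "az": 0},
    {"tx": 0, "ty": 0, "tz": -0.25, "ax": 0, "ay": 0, "az": 0},
    {"tx": 0, "ty": 0, "tz": -0.25, "ax": 0, "ay": 0, "az": 0},
    {"tx": 0, "ty": 0, "tz": -0.2, "ax": 0, "ay": 0, "az": 0},
    {"tx": 0, "ty": 0, "tz": -0.1, "ax": 0, "ay": 0, "az": 0}
  ]
}}

```text
clock: 9.08
tool_pos: [0.5604, 0.1661, 0.2236]
tool_rot: [2.272, 2.167, 0.005]
contact_force: [0.1, 1.0, -1.6]
opening: 0.0157
```

{"method": "send_rows", "body": {
  "rows": [
    {"tx": 0, "ty": 0, "tz": 0, "ax": 0, "ay": 0, "az": 0.08},
    {"tx": 0, "ty": 0, "tz": 0, "ax": 0, "ay": 0, "az": 0.09},
    {"tx": 0, "ty": 0, "tz": 0, "ax": 0, "ay": 0, "az": 0.09},
    {"tx": 0, "ty": 0, "tz": 0, "ax": 0, "ay": 0, "az": 0.09},
    {"tx": 0, "ty": 0, "tz": 0, "ax": 0, "ay": 0, "az": 0.09},
    {"tx": 0, "ty": 0, "tz": 0, "ax": 0, "ay": 0, "az": 0.09},
    {"tx": 0, "ty": 0, "tz": 0, "ax": 0, "ay": 0, "az": 0.09},
    {"tx": 0, "ty": 0, "tz": 0, "ax": 0, "ay": 0, "az": 0.09},
    {"tx": 0, "ty": 0, "tz": 0, "ax": 0, "ay": 0, "az": 0.09},
    {"tx": 0, "ty": 0, "tz": 0, "ax": 0, "ay": 0, "az": 0}
  ]
}}

```text
clock: 9.92
tool_pos: [0.5597, 0.1659, 0.2198]
tool_rot: [-2.961, -1.05, 0.002]
contact_force: [-0.2, 0.6, -1.7]
opening: 0.0161
```

Run:
```python
from h import *
np.set_printoptions(precision=4,suppress=True)
o=bot.observe();M=R.from_rotvec(o['tool_rot']).as_matrix();print(o['opening'],o['tool_pos'],M, np.degrees(np.arctan2(M[1,0],M[0,0])))
u=np.array([np.cos(np.radians(129.35)),np.sin(np.radians(129.35)),0])
for s in(-.045,):
  t=np.array([.5493,-.1831,.2])+s*u; print(t,M.T@(t-o['tool_pos']))
```

```text
0.01614223994323472 [0.5597 0.1659 0.2198] [[ 0.7766  0.6299 -0.001 ]
 [ 0.6299 -0.7766 -0.0002]
 [-0.0009 -0.0004 -1.    ]] 39.045879889627464
[ 0.5778 -0.2179  0.2   ] [-0.2276  0.3095  0.0199]
```

{"method": "send_rows", "body": {
  "rows": [
    {"tx": -0.1, "ty": 0.13, "tz": 0, "ax": 0, "ay": 0, "az": 0},
    {"tx": -0.2, "ty": 0.27, "tz": 0, "ax": 0, "ay": 0, "az": 0},
    {"tx": -0.2, "ty": 0.27, "tz": 0, "ax": 0, "ay": 0, "az": 0},
    {"tx": -0.2, "ty": 0.27, "tz": 0, "ax": 0, "ay": 0, "az": 0},
    {"tx": -0.2, "ty": 0.27, "tz": 0, "ax": 0, "ay": 0, "az": 0},
    {"tx": -0.2, "ty": 0.27, "tz": 0, "ax": 0, "ay": 0, "az": 0},
    {"tx": -0.2, "ty": 0.27, "tz": 0, "ax": 0, "ay": 0, "az": 0},
    {"tx": -0.2, "ty": 0.27, "tz": 0, "ax": 0, "ay": 0, "az": 0},
    {"tx": -0.2, "ty": 0.27, "tz": 0, "ax": 0, "ay": 0, "az": 0},
    {"tx": -0.2, "ty": 0.27, "tz": 0, "ax": 0, "ay": 0, "az": 0}
  ]
}}

```text
clock: 10.75
tool_pos: [0.5747, -0.1541, 0.2201]
tool_rot: [-2.956, -1.062, 0.001]
contact_force: [0.6, 0.4, -2.4]
opening: 0.0162
```

{"method": "send_rows", "body": {
  "rows": [
    {"tx": -0.2, "ty": 0.27, "tz": 0, "ax": 0, "ay": 0, "az": 0},
    {"tx": -0.18, "ty": 0.26, "tz": 0, "ax": 0, "ay": 0, "az": 0},
    {"tx": 0, "ty": 0, "tz": 0.3, "ax": 0, "ay": 0, "az": 0},
    {"tx": 0, "ty": 0, "tz": 0.3, "ax": 0, "ay": 0, "az": 0},
    {"tx": 0, "ty": 0, "tz": 0.2, "ax": 0, "ay": 0, "az": 0},
    {"tx": 0, "ty": 0, "tz": 0, "ax": 0, "ay": 0, "az": 0},
    {"tx": 0, "ty": 0, "tz": 0, "ax": 0, "ay": 0, "az": 0}
  ]
}}

```text
clock: 11.33
tool_pos: [0.5789, -0.2175, 0.1399]
tool_rot: [-2.956, -1.059, 0.002]
contact_force: [-0.2, 0.1, -1.2]
opening: 0.016
```

Run:
```python
from h import *
np.set_printoptions(precision=4,suppress=True)
o=bot.observe();M=R.from_rotvec(o['tool_rot']).as_matrix();print(o['tool_pos'],np.degrees(np.arctan2(M[1,0],M[0,0])))
u=np.array([np.cos(np.radians(129.35)),np.sin(np.radians(129.35)),0])
t=np.array([.5493,-.1831,.1])-.045*u; print(t,M.T@(t-o['tool_pos']))
a=bot.capture('top')[130:270,235:375];b=bot.capture('scene')[160:300,190:330]
cv2.imwrite("pics/3.png",np.hstack([cv2.resize(i,(400,400),interpolation=cv2.INTER_CUBIC) for i in(a,b)])[...,::-1])
np.save('pics/s3.npy',bot.capture('scene'))
```

```text
[ 0.5789 -0.2175  0.1399] 39.423244771011085
[ 0.5778 -0.2179  0.1   ] [-0.0011 -0.0003  0.0399]
```

View pics/3.png

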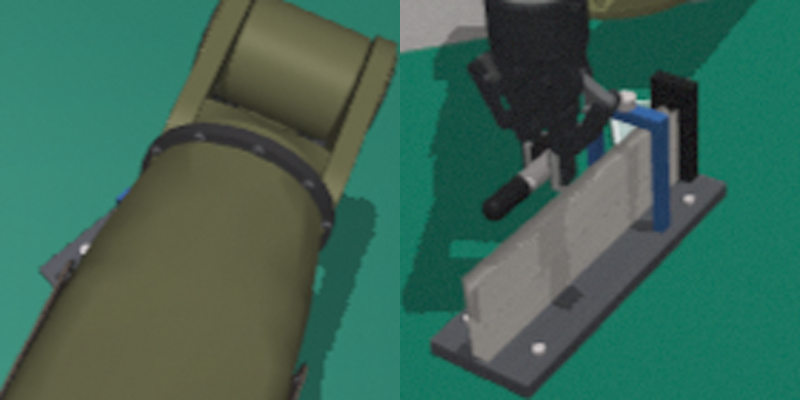

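The top view is blocked by the arm. The scene view shows the pin held above the rail, nose towards the bridge, tail tip at panel pixel (488,212), rail rear end at (470,285). I'll check this against the projected model points.

Run:
```python
from h import *
np.set_printoptions(precision=1,suppress=True)
u=np.array([np.cos(np.radians(129.35)),np.sin(np.radians(129.35)),0]);n=np.array([-u[1],u[0],0]);O=np.array([.5493,-.1831,0])
W=lambda x,y,z:O+x*u+y*n+np.array([0,0,z])
o=bot.observe()['tool_pos']
P=[W(-.15,.0078,.095),W(-.15,-.0078,.095),W(-.155,.05,.016),W(-.155,-.05,.016),W(.155,-.05,.016),o-.075*u]
cs=proj('scene',P); print((cs-[190,160])*400/140+[400,0])
im=np.load('pics/s3.npy').copy()
for p in [W(x,y,z) for x,y,z in [(-.15,.0078,.095),(-.15,-.0078,.095),(.135,.0078,.095),(.135,-.0078,.095)]]+[o-.075*u]: pass
b=cv2.resize(im[160:300,190:330],(800,800),interpolation=cv2.INTER_CUBIC)
for q in (cs-[190,160])*800/140: cv2.drawMarker(b,tuple(np.int32(q)),(255,0,0),cv2.MARKER_CROSS,12,1)
cv2.imwrite("pics/4.png",b[250:800][...,::-1])
```

```text
[[459.4 274.2]
 [475.5 281.2]
 [425.4 335.5]
 [524.7 382.2]
 [724.6 178.7]
 [487.2 208.3]]
```

View pics/4.png

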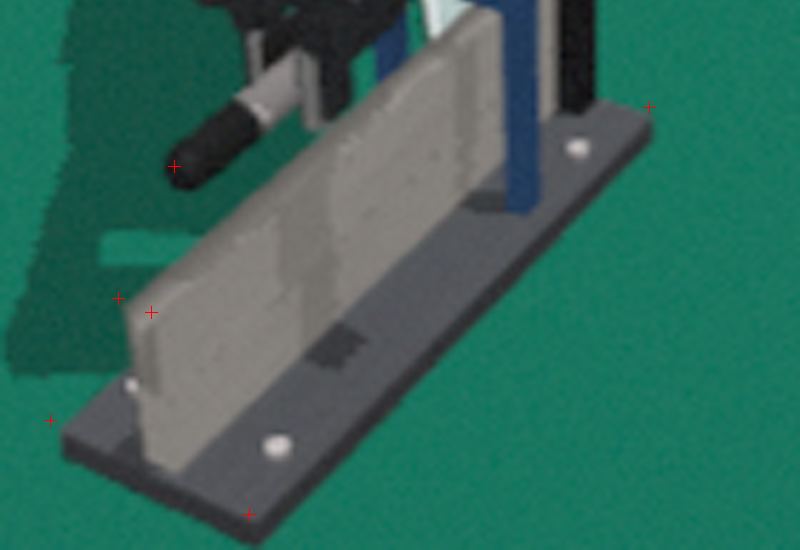

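Run:
```python
from h import *
np.set_printoptions(precision=4,suppress=True)
u=np.array([np.cos(np.radians(129.35)),np.sin(np.radians(129.35)),0]);n=np.array([-u[1],u[0],0]);O=np.array([.5493,-.1831,0])
g=lambda *a:(np.array(a)+[0,250])/5.7143+np.array([190,160])-.4
def F(lbl,P): d=P-O; print(lbl,np.c_[d@u,d@n,d[:,2]].round(4).tolist())
F('base corners (want -155,+50;-155,-50;155,-50)',onz('scene',g((63,432),(258,530),(653,124)),.016))
F('rail rear top corners (-150,+-7.8)',onz('scene',g((126,305),(157,322)),.095))
F('screws',onz('scene',g((277,446),(578,147)),.018))
f=lambda *a:np.array(a)/4.+np.array([235,130])-.375
F('screws top',onz('top',f((456,213),(188,432)),.018))
F('rail rear top corners from top view',onz('top',f((465,110),(483,127)),.095))
F('pin tail tip in scene (z .14)',onz('scene',g((171,171)),.14)); o=bot.observe()['tool_pos'];F('tail expected',(o-.075*u)[None])
```

```text
base corners (want -155,+50;-155,-50;155,-50) [[-0.1569, 0.0432, 0.016], [-0.1594, -0.0563, 0.016], [0.1455, -0.0562, 0.016]]
rail rear top corners (-150,+-7.8) [[-0.1509, 0.0046, 0.095], [-0.1525, -0.0116, 0.095]]
screws [[-0.1204, -0.0364, 0.018], [0.1099, -0.0368, 0.018]]
screws top [[-0.1205, 0.0342, 0.018], [0.1099, 0.0346, 0.018]]
rail rear top corners from top view [[-0.1464, -0.0072, 0.095], [-0.148, 0.0082, 0.095]]
pin tail tip in scene (z .14) [[-0.1211, 0.0014, 0.14]]
tail expected [[-0.1212, -0.0017, 0.1423]]
```

{"method": "send_rows", "body": {
  "rows": [
    {"tx": 0, "ty": 0, "tz": 0.15, "ax": 0, "ay": 0, "az": 0},
    {"tx": 0, "ty": 0, "tz": 0.12, "ax": 0, "ay": 0, "az": 0},
    {"tx": 0, "ty": 0, "tz": 0.06, "ax": 0, "ay": 0, "az": 0},
    {"tx": 0, "ty": 0, "tz": 0, "ax": 0, "ay": 0, "az": 0},
    {"tx": 0, "ty": 0, "tz": 0, "ax": 0, "ay": 0, "az": 0}
  ]
}}

```text
clock: 11.9
tool_pos: [0.5793, -0.2176, 0.1075]
tool_rot: [-2.958, -1.057, 0.0]
contact_force: [0.0, 0.9, -1.3]
opening: 0.016
```

Run:
```python
from h import *
im=bot.capture('scene'); np.save('pics/s5.npy',im)
cv2.imwrite("pics/5.png",cv2.resize(im[215:285,200:280],None,fx=8,fy=8,interpolation=cv2.INTER_CUBIC)[...,::-1]); print(bot.observe()['tool_pos'])
```

```text
[ 0.5794685  -0.21767452  0.10792557]
```

View pics/5.png

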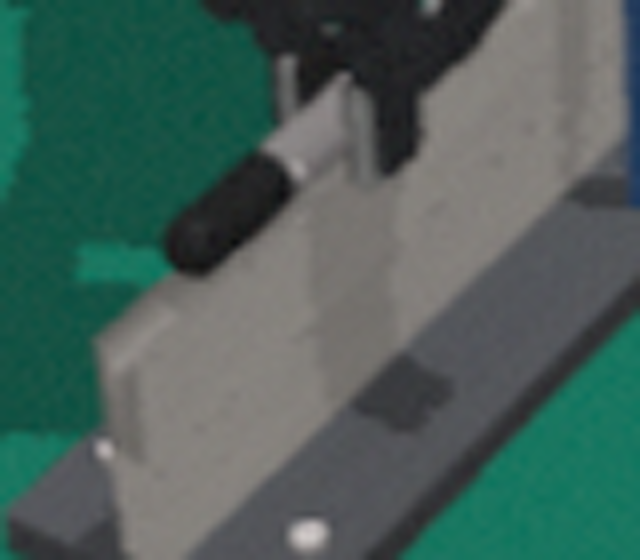

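Run:
```python
from h import *
u=np.array([np.cos(np.radians(129.35)),np.sin(np.radians(129.35)),0]);n=np.array([-u[1],u[0],0]);O=np.array([.5493,-.1831,0])
W=lambda x,y,z:O+x*u+y*n+np.array([0,0,z])
o=np.array([.5793,-.2176,.1077])
q=lambda P:((proj('scene',P)-[200,215])*8+3.5)
print('tool y in fixture', (o-O)@n,(o-O)@u)
s=[-.07,-.045,-.03]
print('axis line',q([o+a*u for a in s]).round(0).tolist())
for y in(-.0078,.0078): print('rail',y,q([W(x,y,.095) for x in(-.15,-.12,-.08)]).round(0).tolist())
print('1mm n ->',(q([W(-.1,.001,.1)])-q([W(-.1,0,.1)])),' 1mm z',(q([W(-.1,0,.101)])-q([W(-.1,0,.1)])),'1mm u',(q([W(-.099,0,.1)])-q([W(-.1,0,.1)])))
```

```text
tool y in fixture -0.0013236858468157232 -0.04570008594936052
axis line [[191.0, 237.0], [247.0, 189.0], [280.0, 160.0]]
rail -0.0078 [[135.0, 351.0], [205.0, 289.0], [293.0, 211.0]]
rail 0.0078 [[90.0, 331.0], [160.0, 271.0], [249.0, 194.0]]
1mm n -> [[-2.85120639 -1.15879093]]  1mm z [[-0.31124479 -2.82714472]] 1mm u [[ 2.21937826 -1.92925182]]
```

The pin axis and the rail are shifted by about the same amount in this view (+9 px and +10 px), so they line up within about 1 mm. I'm lowering it gently.

{"method": "send_rows", "body": {
  "rows": [
    {"tx": 0, "ty": 0, "tz": 0.03, "ax": 0, "ay": 0, "az": 0},
    {"tx": 0, "ty": 0, "tz": 0.02, "ax": 0, "ay": 0, "az": 0},
    {"tx": 0, "ty": 0, "tz": 0.01, "ax": 0, "ay": 0, "az": 0},
    {"tx": 0, "ty": 0, "tz": 0.01, "ax": 0, "ay": 0, "az": 0},
    {"tx": 0, "ty": 0, "tz": 0, "ax": 0, "ay": 0, "az": 0},
    {"tx": 0, "ty": 0, "tz": 0, "ax": 0, "ay": 0, "az": 0}
  ]
}}

```text
clock: 12.45
tool_pos: [0.5795, -0.2175, 0.1009]
tool_rot: [2.958, 1.056, 0.001]
contact_force: [-0.5, 3.1, 4.5]
opening: 0.0167
```

{"method": "send_rows", "body": {
  "rows": [
    {"tx": 0, "ty": 0, "tz": 0.01, "ax": 0, "ay": 0, "az": 0},
    {"tx": 0, "ty": 0, "tz": 0, "ax": 0, "ay": 0, "az": 0},
    {"tx": 0, "ty": 0, "tz": 0, "ax": 0, "ay": 0, "az": 0}
  ]
}}

```text
clock: 12.7
tool_pos: [0.5795, -0.2175, 0.1008]
tool_rot: [2.958, 1.056, 0.002]
contact_force: [-5.6, 5.0, 14.4]
opening: 0.0162
```

{"method": "send_rows", "body": {
  "rows": [
    {"tx": 0, "ty": 0, "tz": 0, "ax": 0, "ay": 0, "az": 0},
    {"tx": 0, "ty": 0, "tz": 0, "ax": 0, "ay": 0, "az": 0},
    {"tx": 0, "ty": 0, "tz": 0, "ax": 0, "ay": 0, "az": 0},
    {"tx": 0, "ty": 0, "tz": 0, "ax": 0, "ay": 0, "az": 0},
    {"tx": 0, "ty": 0, "tz": 0, "ax": 0, "ay": 0, "az": 0},
    {"tx": 0, "ty": 0, "tz": 0, "ax": 0, "ay": 0, "az": 0}
  ],
  "fingers": 0
}}

```text
clock: 13.2
tool_pos: [0.5792, -0.2176, 0.0991]
tool_rot: [-2.959, -1.056, 0.0]
contact_force: [0.6, -0.6, -1.0]
opening: 0.0427
```

{"method": "send_rows", "body": {
  "rows": [
    {"tx": 0, "ty": 0, "tz": -0.2, "ax": 0, "ay": 0, "az": 0},
    {"tx": 0, "ty": 0, "tz": -0.3, "ax": 0, "ay": 0, "az": 0},
    {"tx": 0, "ty": 0.2, "tz": -0.1, "ax": 0, "ay": 0, "az": 0},
    {"tx": 0, "ty": 0.2, "tz": 0, "ax": 0, "ay": 0, "az": 0},
    {"tx": 0, "ty": 0.1, "tz": 0, "ax": 0, "ay": 0, "az": 0},
    {"tx": 0, "ty": 0, "tz": 0, "ax": 0, "ay": 0, "az": 0},
    {"tx": 0, "ty": 0, "tz": 0, "ax": 0, "ay": 0, "az": 0}
  ]
}}

```text
clock: 13.78
tool_pos: [0.6106, -0.2562, 0.1587]
tool_rot: [-2.958, -1.056, 0.001]
contact_force: [0.1, 0.4, 0.7]
opening: 0.0425
```

Run:
```python
from h import *
im=bot.capture('scene'); np.save('pics/s6.npy',im)
cv2.imwrite("pics/6.png",cv2.resize(im[190:290,190:310],None,fx=6,fy=6,interpolation=cv2.INTER_CUBIC)[...,::-1]); print(bot.observe()['tool_pos'])
```

```text
[ 0.61045694 -0.25583062  0.15876706]
```

View pics/6.png

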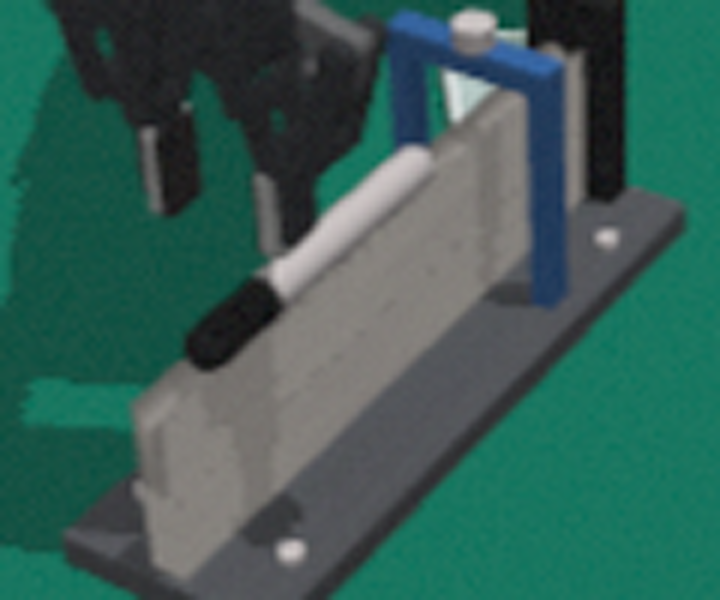

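The pin lies in the groove, tail end at (195,350), nose at (430,160), clear of the bridge. It is released, and the gripper is now above the tail. I'm taking it by the tail.

{"method": "send_rows", "body": {
  "rows": [
    {"tx": 0, "ty": 0, "tz": 0.2, "ax": 0, "ay": 0, "az": 0},
    {"tx": 0, "ty": 0, "tz": 0.2, "ax": 0, "ay": 0, "az": 0},
    {"tx": 0, "ty": 0, "tz": 0.13, "ax": 0, "ay": 0, "az": 0},
    {"tx": 0, "ty": 0, "tz": 0.05, "ax": 0, "ay": 0, "az": 0},
    {"tx": 0, "ty": 0, "tz": 0, "ax": 0, "ay": 0, "az": 0},
    {"tx": 0, "ty": 0, "tz": 0, "ax": 0, "ay": 0, "az": 0}
  ]
}}

```text
clock: 14.33
tool_pos: [0.6111, -0.2562, 0.102]
tool_rot: [2.958, 1.057, 0.001]
contact_force: [0.2, 0.4, 0.7]
opening: 0.0424
```

{"method": "send_rows", "body": {
  "rows": [
    {"tx": 0, "ty": 0, "tz": 0, "ax": 0, "ay": 0, "az": 0},
    {"tx": 0, "ty": 0, "tz": 0, "ax": 0, "ay": 0, "az": 0},
    {"tx": 0, "ty": 0, "tz": 0, "ax": 0, "ay": 0, "az": 0},
    {"tx": 0, "ty": 0, "tz": 0, "ax": 0, "ay": 0, "az": 0},
    {"tx": 0, "ty": 0, "tz": 0, "ax": 0, "ay": 0, "az": 0},
    {"tx": 0, "ty": 0, "tz": 0, "ax": 0, "ay": 0, "az": 0}
  ],
  "fingers": -1,
  "newtons": 35
}}

```text
clock: 14.83
tool_pos: [0.6113, -0.2564, 0.1025]
tool_rot: [2.957, 1.056, 0.002]
contact_force: [0.4, 1.9, 5.7]
opening: 0.017
```

{"method": "send_rows", "body": {
  "rows": [
    {"tx": 0, "ty": -0.04, "tz": 0, "ax": 0, "ay": 0, "az": 0},
    {"tx": 0, "ty": -0.08, "tz": 0, "ax": 0, "ay": 0, "az": 0},
    {"tx": 0, "ty": -0.1, "tz": 0, "ax": 0, "ay": 0, "az": 0},
    {"tx": 0, "ty": -0.1, "tz": 0, "ax": 0, "ay": 0, "az": 0},
    {"tx": 0, "ty": -0.1, "tz": 0, "ax": 0, "ay": 0, "az": 0},
    {"tx": 0, "ty": -0.06, "tz": 0, "ax": 0, "ay": 0, "az": 0},
    {"tx": 0, "ty": 0, "tz": 0, "ax": 0, "ay": 0, "az": 0}
  ]
}}

```text
clock: 15.42
tool_pos: [0.5804, -0.2186, 0.1024]
tool_rot: [2.958, 1.057, 0.002]
contact_force: [-4.0, 4.6, 10.6]
opening: 0.0168
```

{"method": "send_rows", "body": {
  "rows": [
    {"tx": 0, "ty": -0.08, "tz": 0, "ax": 0, "ay": 0, "az": 0},
    {"tx": 0, "ty": -0.1, "tz": 0, "ax": 0, "ay": 0, "az": 0},
    {"tx": 0, "ty": -0.1, "tz": 0, "ax": 0, "ay": 0, "az": 0},
    {"tx": 0, "ty": -0.08, "tz": 0, "ax": 0, "ay": 0, "az": 0},
    {"tx": 0, "ty": -0.06, "tz": 0, "ax": 0, "ay": 0, "az": 0},
    {"tx": 0, "ty": 0, "tz": 0, "ax": 0, "ay": 0, "az": 0},
    {"tx": 0, "ty": 0, "tz": 0, "ax": 0, "ay": 0, "az": 0}
  ]
}}

```text
clock: 16.0
tool_pos: [0.5539, -0.1863, 0.1024]
tool_rot: [2.958, 1.057, 0.001]
contact_force: [-3.5, 4.6, 11.6]
opening: 0.017
```

{"method": "send_rows", "body": {
  "rows": [
    {"tx": 0, "ty": -0.03, "tz": 0, "ax": 0, "ay": 0, "az": 0},
    {"tx": 0, "ty": -0.03, "tz": 0, "ax": 0, "ay": 0, "az": 0},
    {"tx": 0, "ty": -0.02, "tz": 0, "ax": 0, "ay": 0, "az": 0},
    {"tx": 0, "ty": 0, "tz": 0, "ax": 0, "ay": 0, "az": 0}
  ]
}}

```text
clock: 16.33
tool_pos: [0.5494, -0.1808, 0.1024]
tool_rot: [2.956, 1.056, 0.003]
contact_force: [2.4, -2.4, 7.2]
opening: 0.017
```

{"method": "send_rows", "body": {
  "rows": [
    {"tx": 0, "ty": -0.02, "tz": 0, "ax": 0, "ay": 0, "az": 0},
    {"tx": 0, "ty": -0.02, "tz": 0, "ax": 0, "ay": 0, "az": 0},
    {"tx": 0, "ty": 0, "tz": 0, "ax": 0, "ay": 0, "az": 0},
    {"tx": 0, "ty": 0, "tz": 0, "ax": 0, "ay": 0, "az": 0}
  ]
}}

```text
clock: 16.67
tool_pos: [0.547, -0.1778, 0.1024]
tool_rot: [2.957, 1.056, 0.003]
contact_force: [3.4, -2.3, 7.1]
opening: 0.0166
```

{"method": "send_rows", "body": {
  "rows": [
    {"tx": 0, "ty": -0.02, "tz": 0, "ax": 0, "ay": 0, "az": 0},
    {"tx": 0, "ty": -0.01, "tz": 0, "ax": 0, "ay": 0, "az": 0},
    {"tx": 0, "ty": 0, "tz": 0, "ax": 0, "ay": 0, "az": 0},
    {"tx": 0, "ty": 0, "tz": 0, "ax": 0, "ay": 0, "az": 0}
  ]
}}

```text
clock: 17.0
tool_pos: [0.5451, -0.1756, 0.1025]
tool_rot: [2.956, 1.055, 0.004]
contact_force: [3.8, -3.6, 6.5]
opening: 0.0164
```

{"method": "send_rows", "body": {
  "rows": [
    {"tx": 0, "ty": -0.01, "tz": 0, "ax": 0, "ay": 0, "az": 0},
    {"tx": 0, "ty": -0.01, "tz": 0, "ax": 0, "ay": 0, "az": 0},
    {"tx": 0, "ty": 0, "tz": 0, "ax": 0, "ay": 0, "az": 0},
    {"tx": 0, "ty": 0, "tz": 0, "ax": 0, "ay": 0, "az": 0}
  ]
}}

```text
clock: 17.33
tool_pos: [0.5439, -0.1741, 0.1024]
tool_rot: [2.956, 1.055, 0.004]
contact_force: [3.1, -3.0, 6.6]
opening: 0.0167
```

{"method": "send_rows", "body": {
  "rows": [
    {"tx": 0, "ty": -0.01, "tz": 0, "ax": 0, "ay": 0, "az": 0},
    {"tx": 0, "ty": -0.01, "tz": 0, "ax": 0, "ay": 0, "az": 0},
    {"tx": 0, "ty": 0, "tz": 0, "ax": 0, "ay": 0, "az": 0},
    {"tx": 0, "ty": 0, "tz": 0, "ax": 0, "ay": 0, "az": 0}
  ]
}}

```text
clock: 17.67
tool_pos: [0.5426, -0.1725, 0.1025]
tool_rot: [2.956, 1.055, 0.004]
contact_force: [3.9, -3.8, 5.4]
opening: 0.0169
```

Run:
```python
from h import *
im=bot.capture('scene'); np.save('pics/s7.npy',im)
cv2.imwrite("pics/7.png",cv2.resize(im[180:260,215:315],None,fx=8,fy=7.5,interpolation=cv2.INTER_CUBIC)[...,::-1]); print(bot.observe()['tool_pos'])
```

```text
[ 0.54265206 -0.17252604  0.10245151]
```

View pics/7.png

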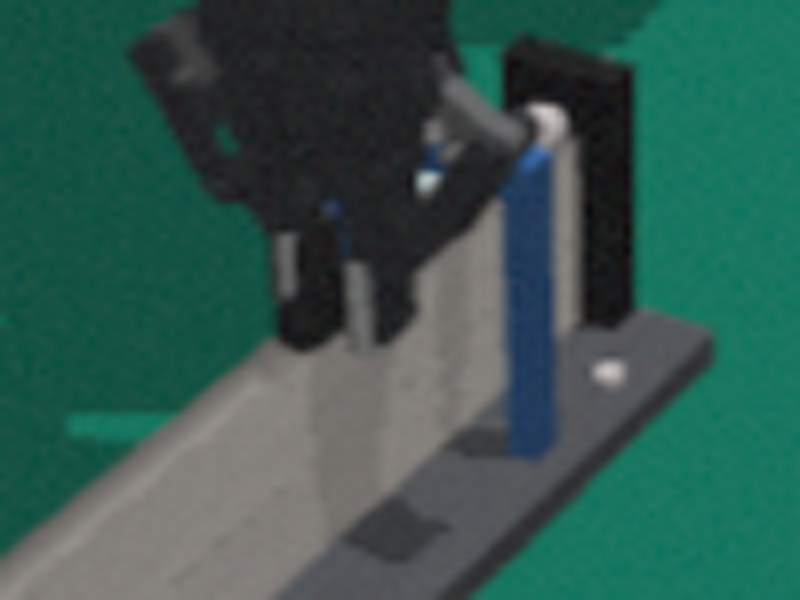

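The pin has not reached the stop yet: the force is friction only. The tail sits between the fingers at (310,300) and the nose is hidden behind the bridge and nut. I'll keep going in small steps.

{"method": "send_rows", "body": {
  "rows": [
    {"tx": 0, "ty": -0.015, "tz": 0, "ax": 0, "ay": 0, "az": 0},
    {"tx": 0, "ty": -0.01, "tz": 0, "ax": 0, "ay": 0, "az": 0},
    {"tx": 0, "ty": 0, "tz": 0, "ax": 0, "ay": 0, "az": 0},
    {"tx": 0, "ty": 0, "tz": 0, "ax": 0, "ay": 0, "az": 0}
  ]
}}

```text
clock: 18.05
tool_pos: [0.5419, -0.1718, 0.1026]
tool_rot: [2.954, 1.054, 0.007]
contact_force: [11.5, -14.2, -0.1]
opening: 0.0165
```

{"method": "send_rows", "body": {
  "rows": [
    {"tx": 0, "ty": -0.01, "tz": 0, "ax": 0, "ay": 0, "az": 0},
    {"tx": 0, "ty": -0.01, "tz": 0, "ax": 0, "ay": 0, "az": 0},
    {"tx": 0, "ty": 0, "tz": 0, "ax": 0, "ay": 0, "az": 0},
    {"tx": 0, "ty": 0, "tz": 0, "ax": 0, "ay": 0, "az": 0}
  ]
}}

```text
clock: 18.38
tool_pos: [0.5418, -0.1716, 0.1034]
tool_rot: [2.95, 1.052, 0.011]
contact_force: [19.3, -23.7, -2.3]
opening: 0.017
```

The nose has met the stop: movement stalled and the axial force rose to about 30 N. I'm relaxing the push partly, then releasing and rising.

{"method": "send_rows", "body": {
  "rows": [
    {"tx": 0, "ty": 0.025, "tz": 0, "ax": 0, "ay": 0, "az": 0},
    {"tx": 0, "ty": 0, "tz": 0, "ax": 0, "ay": 0, "az": 0},
    {"tx": 0, "ty": 0, "tz": 0, "ax": 0, "ay": 0, "az": 0}
  ]
}}

```text
clock: 18.63
tool_pos: [0.5421, -0.1719, 0.1026]
tool_rot: [2.954, 1.054, 0.006]
contact_force: [10.3, -11.0, 1.1]
opening: 0.0171
```

{"method": "send_rows", "body": {
  "rows": [
    {"tx": 0, "ty": 0, "tz": 0, "ax": 0, "ay": 0, "az": 0},
    {"tx": 0, "ty": 0, "tz": 0, "ax": 0, "ay": 0, "az": 0},
    {"tx": 0, "ty": 0, "tz": 0, "ax": 0, "ay": 0, "az": 0},
    {"tx": 0, "ty": 0, "tz": 0, "ax": 0, "ay": 0, "az": 0},
    {"tx": 0, "ty": 0, "tz": 0, "ax": 0, "ay": 0, "az": 0}
  ],
  "fingers": 0
}}

```text
clock: 19.05
tool_pos: [0.5404, -0.1702, 0.1011]
tool_rot: [-2.958, -1.057, 0.001]
contact_force: [-0.5, -0.6, 0.2]
opening: 0.043
```

{"method": "send_rows", "body": {
  "rows": [
    {"tx": 0, "ty": 0, "tz": -0.1, "ax": 0, "ay": 0, "az": 0},
    {"tx": 0, "ty": 0, "tz": -0.3, "ax": 0, "ay": 0, "az": 0},
    {"tx": 0, "ty": 0, "tz": -0.35, "ax": 0, "ay": 0, "az": 0},
    {"tx": 0, "ty": 0.3, "tz": -0.2, "ax": 0, "ay": 0, "az": 0},
    {"tx": 0.2, "ty": 0.3, "tz": 0, "ax": 0, "ay": 0, "az": 0},
    {"tx": 0.3, "ty": 0.2, "tz": 0, "ax": 0, "ay": 0, "az": 0},
    {"tx": 0.3, "ty": 0, "tz": 0, "ax": 0, "ay": 0, "az": 0},
    {"tx": 0.3, "ty": 0, "tz": 0, "ax": 0, "ay": 0, "az": 0},
    {"tx": 0, "ty": 0, "tz": 0, "ax": 0, "ay": 0, "az": 0},
    {"tx": 0, "ty": 0, "tz": 0, "ax": 0, "ay": 0, "az": 0}
  ]
}}

```text
clock: 19.88
tool_pos: [0.6769, -0.1614, 0.1962]
tool_rot: [-2.957, -1.059, 0.001]
contact_force: [-0.3, -0.9, 0.4]
opening: 0.0427
```

Run:
```python
from h import *
a=bot.capture('top')[130:270,235:375];b=bot.capture('scene')[160:300,190:330]
cv2.imwrite("pics/8.png",np.hstack([cv2.resize(i,(400,400),interpolation=cv2.INTER_CUBIC) for i in(a,b)])[...,::-1])
```

```text
(no output)
```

View pics/8.png

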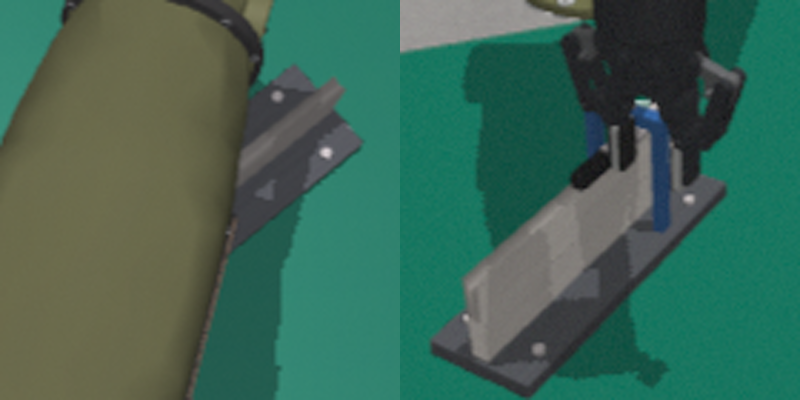

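The gripper hides the bridge here; the tail end is visible at (590,170), in the groove. I'm moving clear for a last look.

{"method": "send_rows", "body": {
  "rows": [
    {"tx": 0, "ty": 0, "tz": -0.3, "ax": 0, "ay": 0, "az": 0},
    {"tx": 0, "ty": 0, "tz": -0.3, "ax": 0, "ay": 0, "az": 0},
    {"tx": 0, "ty": 0, "tz": -0.3, "ax": 0, "ay": 0, "az": 0},
    {"tx": 0.2, "ty": -0.25, "tz": 0, "ax": 0, "ay": 0, "az": 0},
    {"tx": 0.2, "ty": -0.3, "tz": 0, "ax": 0, "ay": 0, "az": 0},
    {"tx": 0.2, "ty": -0.3, "tz": 0, "ax": 0, "ay": 0, "az": 0},
    {"tx": 0.2, "ty": -0.3, "tz": 0, "ax": 0, "ay": 0, "az": 0},
    {"tx": 0.2, "ty": -0.3, "tz": 0, "ax": 0, "ay": 0, "az": 0},
    {"tx": 0.2, "ty": -0.3, "tz": 0, "ax": 0, "ay": 0, "az": 0},
    {"tx": 0.2, "ty": -0.3, "tz": 0, "ax": 0, "ay": 0, "az": 0}
  ]
}}

```text
clock: 20.82
tool_pos: [0.654, 0.0852, 0.2872]
tool_rot: [2.959, 1.054, 0.001]
contact_force: [0.3, -0.1, -0.4]
opening: 0.0428
```

{"method": "send_rows", "body": {
  "rows": [
    {"tx": 0.2, "ty": -0.3, "tz": 0, "ax": 0, "ay": 0, "az": 0},
    {"tx": 0.2, "ty": -0.3, "tz": 0, "ax": 0, "ay": 0, "az": 0},
    {"tx": 0.1, "ty": -0.3, "tz": 0, "ax": 0, "ay": 0, "az": 0},
    {"tx": 0, "ty": 0, "tz": 0, "ax": 0, "ay": 0, "az": 0},
    {"tx": 0, "ty": 0, "tz": 0, "ax": 0, "ay": 0, "az": 0}
  ]
}}

```text
clock: 21.23
tool_pos: [0.6359, 0.1864, 0.287]
tool_rot: [2.958, 1.059, 0.001]
contact_force: [0.3, -0.7, 0.0]
opening: 0.0425
```

Run:
```python
from h import *
A=bot.capture('top');B=bot.capture('scene');np.save('pics/t9.npy',A)
a=A[140:250,245:355];b=B[170:280,200:310]
cv2.imwrite("pics/9.png",np.hstack([cv2.resize(i,(400,400),interpolation=cv2.INTER_CUBIC) for i in(a,b)])[...,::-1]); o=bot.observe();print(o['tool_pos'],o['contact_force'])
# drift of bystanders: tray, bottle, brass (pixel change vs start)
T=np.load('pics/top0.npy');hsv=lambda i:cv2.cvtColor(i,cv2.COLOR_RGB2HSV)
for nm,(y0,y1,x0,x1) in dict(tray=(250,290,240,282),bottle=(283,312,378,418)).items():
    print(nm,np.abs(A[y0:y1,x0:x1].astype(int)-T[y0:y1,x0:x1]).mean())
for q,l in((A,'after'),(np.load('pics/top1.npy'),'before')):
    m=cv2.inRange(hsv(q)[150:225,100:170],(15,120,80),(30,255,255));ys,xs=np.nonzero(m);print('brass',l,len(xs),xs.mean() if len(xs) else 0,ys.mean() if len(xs) else 0)
```

```text
[0.63662095 0.18461117 0.28677723] [-0.11531264 -0.64460323 -0.48059888]
tray 16.656944444444445
bottle 11.839655172413794
brass after 0 0 0
brass before 273 31.611721611721613 47.794871794871796
```

View pics/9.png

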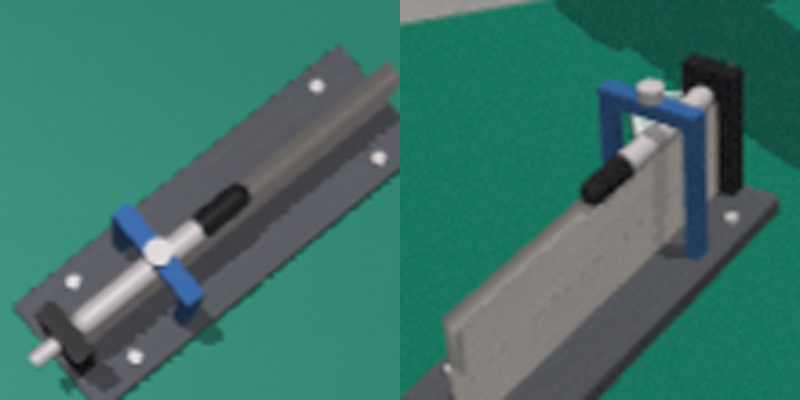

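Run:
```python
from h import *
np.set_printoptions(precision=4,suppress=True)
u=np.array([np.cos(np.radians(129.35)),np.sin(np.radians(129.35)),0]);O=np.array([.5493,-.1831,0])
A=np.load('pics/t9.npy');T=np.load('pics/top0.npy')
f=lambda *a:np.array(a)/3.636+np.array([245,140])-.36
for l,uv,z in(('tail',(248,187),.1),('black/steel edge',(203,226),.109),('bridge bar',(158,256),.134),('stop front top edge',(80,336),.12)):
    print(l,((onz('top',f(uv),z)-O)@u).round(4))
for nm,i in(('0',T),('9',A)):
    h=cv2.cvtColor(i,cv2.COLOR_RGB2HSV)
    m=cv2.inRange(h[270:320,370:430],(0,150,120),(8,255,255))|cv2.inRange(h[270:320,370:430],(172,150,120),(180,255,255))
    t=cv2.inRange(h[245:295,235:290],(0,0,110),(180,90,255))
    print(nm,'cap',np.argwhere(m>0).mean(0),'tray',np.argwhere(t>0).mean(0),(t>0).sum())
h=cv2.cvtColor(A,cv2.COLOR_RGB2HSV);print('mean diff per channel tray',(A[250:290,240:282].astype(int)-T[250:290,240:282]).mean((0,1)))
B=bot.capture('scene');m=cv2.inRange(cv2.cvtColor(B,cv2.COLOR_RGB2HSV)[150:220,380:450],(15,120,80),(30,255,255))
S=np.load('pics/s3.npy');m0=cv2.inRange(cv2.cvtColor(S,cv2.COLOR_RGB2HSV)[150:220,380:450],(15,120,80),(30,255,255))
print('brass scene',np.argwhere(m0>0).mean(0),(m0>0).sum(),np.argwhere(m>0).mean(0) if m.any() else None,(m>0).sum())
```

```text
tail [-0.0163]
black/steel edge [0.0257]
bridge bar [0.0648]
stop front top edge [0.136]
0 cap [27.2807 36.8158] tray [23.4333 25.9402] 1020
9 cap [27.2389 36.7788] tray [23.4693 25.922 ] 1025
mean diff per channel tray [ 9.4381 10.4821 10.522 ]
brass scene [38.0071 30.4468] 141 [38.0559 30.4336] 143
```

```bash
python3 -c "
from plant import bot
print(bot.job_done(), bot.observe()['clock'])"
```

```text
the job is handed in; nothing more can be done
the job is handed in; nothing more can be done
```

The job is done and handed in at about 21 s of robot time.

**What I did**
- I pulled the top drawer out to its stop; the handle moved about 0.169 m.
- I lifted out the steel pin, laid it in the open rear of the V-groove with its nose short of the bridge, and let go.
- I took it again by the black tail and slid it under the bridge. Forward motion stalled and the axial force rose from about 5 N to 30 N, which I took as the nose meeting the end stop.
- I eased the push to about 15 N, let go and moved clear.

**Last checks**
- **Pin seated:** the final pictures show the pin in the groove, under the bridge and up against the stop.
- **Bystanders:** the bottle cap and tray centres were unchanged within 0.1 pixel. The brass pin is still in the drawer and did not move between lifting out the steel pin and the last picture.
- **Robot clear:** the force reading was about zero and the gripper was away from everything.

**Checks that disagreed**
- **Gap at the stop:** the last top-view measurement put the pin 2–3 mm short of the stop. That is about one pixel, close to the calibration error. I relied on the force contact instead and did not push a second time.
- **Fixture position:** the two cameras placed the fixture 3–6 mm apart. I used the pin and rail seen in the same picture to line up for the groove.
- **Brass pin from above:** the arm blocked the top view of the brass pin at the end, so that check comes from the scene camera.

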